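# Pin back the sprung belt tensioner of a turntable drive

### The arm

A 6-joint arm with a two-finger parallel gripper is mounted at the origin on the work surface. World frame = base frame: x ahead of the robot, y to its left, z up, the work surface at z = 0. Lengths are in m, angles in rad, forces in N, time in s.
With the tool pointing down it reaches from about 0.425 to 0.95 m from the base axis. Payload 3.5 kg.
Tool frame: the origin (TCP) lies on the centre line of the jaws, within the pads' length; the fingertips stand 14 mm ahead of it and the grasp point (between the pads) lies 5 mm behind it (ctrl.finger_overhang is the distance from the TCP to the fingertips, in m); z points along the fingers, y is the line along which they close (so a half turn about z gives the same grasp; the last joint's range is limited). The gripper opens to 85 mm and grips with 20 to 120 N. Pads are 22 mm wide; open, the fingers measure 114 mm over their backs; the gripper's body (76 mm by 85 mm) begins 54 mm behind the grasp point. The pads swing forward as they close: fully open they stand 13 mm farther back than shut.
Start: joints at [-1.419, 0.286, 1.577, -0, 1.279, -0.15], TCP at [0.201, -0.644, 0.245] pointing down, gripper open.
Joint ranges: [-2.77, 2.77], [-0.9, 2.22], [0.21, 2.48], [-1.53, 4.67], [0.24, 2.81], [-2.84, 2.84]. Speed limits (rad/s): [2.79, 2.79, 3.14, 3.14, 3.14, 3.14].

### API

Orientations are given as a unit quaternion [x, y, z, w].
In Python, from plant import ctrl gives the robot as it stands.
- The arm moves only by the tool send_rows, never from a script. Its argument "moves" is text: rows parted by semicolons, each of 7 numbers parted by spaces: the turn, a rotation vector about the tool's x, y, z in units of 360 degrees (1.0 is 360 degrees), then the shift along the tool's x, y, z in units of 20 cm (1.0 is 20 cm), then the gripper's target within -1 to 1 (fully open at 1, half-way at 0, shut at -1). A call has 1 to 12 rows; each row is the pose to reach, as a shift and turn from the pose commanded when the call began, along the tool's axes at that moment, turning the shorter way round; what a row does not reach only later rows make up. A row lasts 1/8 s, in which the tool goes at most 62.5 mm and 10.7 degrees, less where a joint would pass 70% of its speed; a pose out of reach is approached as far as the arm can. A call with a number of a shift or a turn outside -1 to 1 is refused whole. A call with a gripper value outside its range is refused whole. The fingers move at their own pace and stop on an object; "newtons" is the grip in N (left out, the last holds). Time passes only in rows, so rows that repeat a pose let the fingers close. It gives the time, the measured TCP pose, the force, the opening and the grip force at its end, in the units of the state.
- ctrl.get_state(): the state, without advancing time (a new reading comes with each control period).
- ctrl.read_camera(name): name is "side" or "top" or "wrist"; returns a dict with "image" (480x640x3 uint8, red, green, blue), "fovy" (degrees; the focal length in pixels is half the picture's height over the tangent of half this angle, whatever the lens; pixels are square), "cx", "cy" (the principal point, pixels), "extrinsics" (4x4, takes a point from camera to world coordinates). Camera axes: x right, y up, looking along -z (the intrinsics and any distortion apply to the point x, -y, -z); pixel columns grow to the right and rows downward; lengths in m; the calibration is good to about 2 mm. The wrist camera is an equidistant fisheye: a pixel r from the principal point sees the ray r / f radians off the axis. A picture is of the moment at which its call begins. There is no depth.
- ctrl.sign_off(): hands the job in; it is judged then, once.
The state is a dict: "time": time; "qpos": joint angles; "dq": joint speeds; "joint_efforts": joint torques, N m; "eef_pos": TCP position; "tcp_rot": TCP orientation; "contact_force": force on the tool from outside, world axes, zero at the start; "wrist_torque": the same for the moment, N m; "opening": opening from 0.0 (shut) to 1.0 (fully open); "finger_force": force on a finger pad.
Only numpy, scipy, OpenCV 4.12 (cv2) and the standard library are available. Lean on these libraries where they do the work, as an engineer would, in place of code of your own. Each camera call takes 0.05 s, during which the arm holds its last target. There are 200 camera calls.

### The job

The belt is off this sample-turntable drive and a new one is to go on. Swing the sprung tensioner arm back, away from the two toothed pulleys, hold it there, and drop the locking pin from the tool stand fully home into the locking hole in the deck, so that the arm leans on the pin and stays back by itself. Leave the other tools and the things around it where they are.

Things in the scene. Friction and masses are not known exactly. Their poses are not given: they have to be found in the camera images.
- drive: Belt drive unit, fixed: aluminium deck 240 mm (its x) by 340 mm (its y), top 80 mm above the bench, on two white side plates. Origin on the bench under the deck's middle; z up. On it a large toothed pulley (radius 58, at x 40, y -95 mm), a small one (radius 25, at x 50, y 120 mm) and the sprung tensioner arm. Nothing fixed on the deck is taller than 48 mm above it.
- lock_hole (a point): Middle of the locking hole's mouth, level with the deck top, in a 50 mm square steel block let into the deck; about x -34, y 68 mm in the drive's frame, axes as the drive's. Blind vertical hole, 15.5 mm across, 30 mm deep. The pin in it stands on the pulley side of the arm, whose edge then rests on the shank 125 mm from the pivot, at joint 0.61; the arm must be swung that far first.
- pivot (a point): On the deck top, on the vertical axis about which the tensioner arm swings (drive frame x -45, y -58 mm). The spring housing there has radius 25 and is 42 mm tall. Spring: 0.35 Nm towards rest at joint 0, growing 0.5 Nm per rad (about 5 N at 125 mm from the pivot when swung back).
- tensioner (a joint): Turn of the tensioner arm, rad, counter-clockwise from above. 0 = sprung against its rest stop (belt off), the arm pointing from the pivot at 1.047 rad (60 degrees) from the drive's +x towards its +y. It grows as the arm is swung back (free end towards the drive's -x, away from the pulleys), to a stop at 0.85. Let go, it springs back to 0.
- nose (a point): Top of the arm's free end, 140 mm from the pivot, on its middle line; x outwards along the arm, y to the side it swings back to. The arm is a flat steel bar 30 mm wide, from 15 to 140 mm out, underside 10 and top 20 mm above the deck. At rest there is room on its pulley side (-y) to lower the pin's shank beside the bar's end, tip just above the deck, and push the bar's edge.
- tension_wheel (a point): Top middle of the smooth tension wheel on the arm, 90 mm from the pivot; wheel radius 28 mm, from 22 to 44 mm above the deck, turns freely on the arm.
- lock_pin: Locking pin, steel, 118 mm long, about 0.16 kg: round shank 14 mm across, 73 mm long, its last 8 mm tapering to 8 mm; above it a short thick straight grip, 28 mm across, 45 mm tall. Origin at the tip's end, z towards the grip. Starts upright in one of the stand's holes, tip 15 mm above the bench. Fully home, its tip is 30 mm below the deck top and its grip begins 43 mm above the deck.
- stand: Tool stand, fixed: aluminium block 200 mm (its x) by 60 mm (y) by 45 mm tall, with three blind holes 15.5 mm across and 30 mm deep in a row along its x at -75, 0 and 75 mm. Origin on the bench under its middle. The pin and two tools stand in it, in any order.
- nut_driver: Nut driver with a bulging black handle 30 mm across and a thin shaft, 125 mm long, upright in the stand. Origin at its lower end. Not needed.
- t_wrench: T-handled wrench, dark steel, 102 mm long with a cross bar 100 mm wide on top, upright in the stand. Origin at its lower end; its bar lies across the row of holes. Not needed.
- spanner: Spanner 120 mm long, lying on the drive's deck near its front right edge, along the drive's y. Not needed.
- spare_roller: Spare roller, grey, 52 mm across, 22 mm high, lying on the bench. Origin at its underside. Not needed.
- wash_bottle: White plastic bottle, 66 mm across, 170 mm tall, standing on the bench. Not needed.
- reagent_jar: Amber glass jar, 70 mm across, 90 mm tall, standing on the bench. Not needed.
Mind the look-alikes: they are no part of the job. There is more than one size of the lock_pin; the one meant has the size given above.

How it is judged:
By the outcome, as a careful person would: the job done as asked, in the order asked, and still so for the second after the job is handed in, with the robot touching nothing.
It also fails if it takes over 45 s, if anything falls off the work surface, if the arm or the gripper's body presses on something with over 40 N, if the wrist force passes 120 N, or if a joint passes its speed limit or range.

## Working session

There is one attempt and no reset: what is moved stays moved. The work goes in short steps, Python scripts to look and compute and a tool call to move; the robot and the scene stay as the last step left them, time stands still between calls to the robot, and variables do not carry over. Pictures are saved under pics/ and viewed, at most 10 in all, crops included, and the job is handed in when it is done.

Besides the shell and the picture viewer there is one more tool, called after ">>>" as name(argument=value, ...) on one line, values as JSON. send_rows: Moves the arm, as the interface text tells. Its arguments: {"type":"object","properties":{"moves":{"type":"string"},"newtons":{"type":"number"}},"required":["moves"]}

```bash
mkdir -p pics; ls; cat > h.py <<'E'
import numpy as np, cv2
from scipy.spatial.transform import Rotation as R
from plant import ctrl
def cam(n,save=None):
    c=ctrl.read_camera(n)
    if save: cv2.imwrite(f'pics/{save}.png',c['image'][:,:,::-1])
    return c
def ray(c,u,v,fish=False):
    f=240/np.tan(np.radians(c['fovy'])/2); x,y=u-c['cx'],v-c['cy']
    if fish:
        r=np.hypot(x,y)+1e-9; t=r/f; d=np.array([x/r*np.sin(t),-y/r*np.sin(t),-np.cos(t)])
    else: d=np.array([x/f,-y/f,-1.])
    E=np.array(c['extrinsics']); return E[:3,3],E[:3,:3]@d
def onz(c,u,v,z,fish=False):
    o,d=ray(c,u,v,fish); return o+d*(z-o[2])/d[2]
def proj(c,p,fish=False):
    f=240/np.tan(np.radians(c['fovy'])/2); E=np.array(c['extrinsics']); q=E[:3,:3].T@(np.array(p)-E[:3,3])
    x,y,z=q[0],-q[1],-q[2]
    if fish:
        r=np.hypot(x,y)+1e-12; t=np.arctan2(r,z); return np.array([c['cx']+f*t*x/r,c['cy']+f*t*y/r])
    return np.array([c['cx']+f*x/z,c['cy']+f*y/z])
E
python3 - <<'E'
from h import *
for n in('top','side','wrist'):
    c=cam(n,n+'0'); print(n,c['fovy'],c['cx'],c['cy'],np.round(c['extrinsics'],3).tolist(), [k for k in c])
print(ctrl.get_state())
E
```

```text
pics
top 52.90913882650173 326.9248382027747 234.3571851581053 [[0.002, 0.985, -0.171, 0.365], [-0.999, 0.008, 0.034, 0.045], [0.035, 0.171, 0.985, 1.137], [0.0, 0.0, 0.0, 1.0]] ['image', 'fovy', 'cx', 'cy', 'extrinsics']
side 57.48860098362947 312.87469463734135 242.65902304860805 [[-0.899, 0.324, -0.295, 0.283], [-0.439, -0.665, 0.604, 0.54], [-0.0, 0.672, 0.74, 0.724], [0.0, 0.0, 0.0, 1.0]] ['image', 'fovy', 'cx', 'cy', 'extrinsics']
wrist 65.70646984690485 315.98874665307335 242.92633704288605 [[0.297, 0.91, 0.29, 0.274], [-0.955, 0.284, 0.087, -0.621], [-0.003, -0.302, 0.953, 0.374], [0.0, 0.0, 0.0, 1.0]] ['image', 'fovy', 'cx', 'cy', 'extrinsics']
{'time': 0.15, 'qpos': array([-1.41899364e+00,  2.87026384e-01,  1.57782732e+00,  5.30084116e-06,
        1.27860103e+00, -1.50017483e-01]), 'dq': array([ 0.00078492, -0.0019877 , -0.0033885 ,  0.00201319,  0.0016553 ,
        0.00112528]), 'joint_efforts': array([ 3.04003906e-04, -4.06601858e+01, -2.93143290e+01, -1.75448608e-04,
        3.96124466e-03,  5.93417454e-06]), 'eef_pos': array([ 0.20059437, -0.64400308,  0.24422935]), 'tcp_rot': array([ 9.88634354e-01,  1.50337113e-01,  1.70632153e-06, -9.31039904e-04]), 'contact_force': array([ 0.07166074, -0.43282964,  0.35789125]), 'wrist_torque': array([0.01845199, 0.0140782 , 0.00532529]), 'finger_force': 0.0, 'opening': 0.9996821437653037}
```

View pics/top0.png

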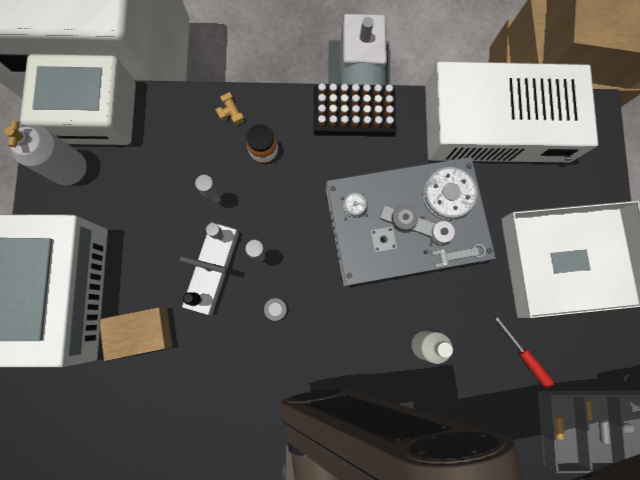

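View pics/side0.png

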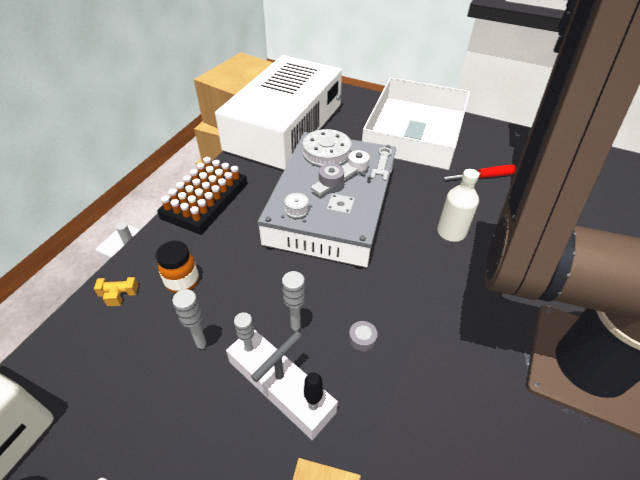

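The top view shows the drive with its deck corners at about (327,181), (473,159), (494,260) and (346,285). The lock hole is near (383,239), the pivot near (444,232) and the arm nose near (388,213). The stand has the pin at its far end (214,230), the T-wrench in the middle and the nut driver at (192,299). Two look-alike pins stand on the bench at (204,183) and (254,248).

```bash
python3 - <<'E'
from h import *
c=cam('top'); im=c['image'][:,:,::-1]
a=cv2.resize(im[150:295,320:500],None,fx=4,fy=4,interpolation=2)[:580,:720]
cv2.imwrite('pics/crop1.png',a)
# deck corners fit
P=[onz(c,u,v,.08)[:2] for u,v in((327,181),(473,159),(494,260),(346,285))]
P=np.array(P);m=P.mean(0);print(np.round(P,4).tolist(),m)
g=cv2.cvtColor(im,cv2.COLOR_BGR2HSV)
# deck by fixed mask
hole=onz(c,383,239,.08); print('hole',hole)
M=((g[...,2]>170)&(g[...,1]<60)).astype('u1'); W=np.zeros_like(M); W[215:322,178:245]=1
cn=max(cv2.findContours(M*W,0,2)[0],key=cv2.contourArea);print('stand rect',cv2.boxPoints(cv2.minAreaRect(cn)).tolist())
S=np.array([onz(c,u,v,.045)[:2] for u,v in((215,222),(239,232),(210,314),(183,306))]);print(np.round(S,4).tolist(),S.mean(0))
print('pin top est',onz(c,213,229,.133))
s=cam('side'); print('side pin',onz(s,243,319,.133))
o1,d1=ray(c,213,229);o2,d2=ray(s,243,319)
A=np.c_[d1,-d2];t=np.linalg.lstsq(A,o2-o1,rcond=None)[0];print(o1+d1*t[0],o2+d2*t[1])
E
```

```text
[[0.6711, 0.0083], [0.7277, -0.3296], [0.493, -0.3651], [0.436, -0.0337]] [ 0.5819472  -0.18002237]
hole [ 0.53865143 -0.11695533  0.08      ]
stand rect [[197.93092346191406, 259.238037109375], [208.7274627685547, 222.04991149902344], [234.8781280517578, 229.64202880859375], [224.0815887451172, 266.83013916015625]]
[[0.581, 0.2636], [0.5582, 0.2082], [0.3731, 0.2661], [0.3905, 0.3263]] [0.47570032 0.26609194]
pin top est [0.54860203 0.24958366 0.133     ]
side pin [0.54658321 0.25168729 0.133     ]
[0.54922603 0.25027891 0.1295885 ] [0.54821984 0.24989664 0.12932655]
```

View pics/crop1.png

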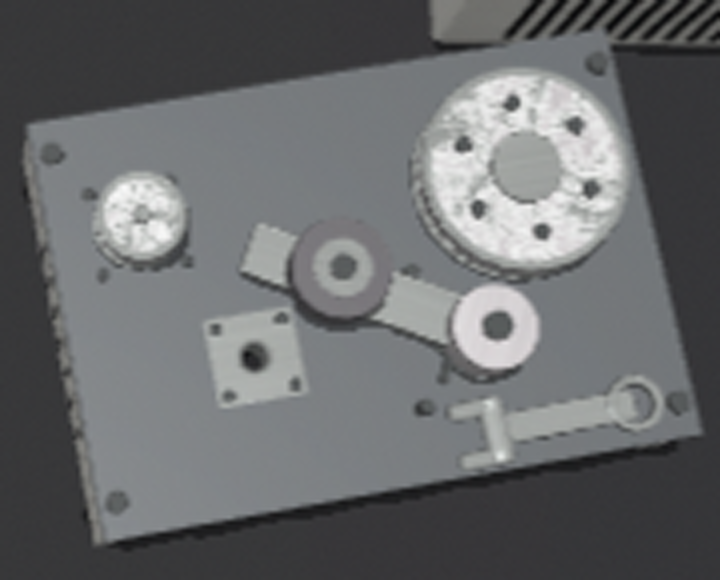

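```bash
cat >> h.py <<'E'
def rel(p,yaw=None,frm=None):
    """shift (20cm units) and turn for TCP target p, yaw deg of tool x, tool straight down"""
    s=ctrl.get_state(); Q=R.from_quat(s['tcp_rot']); p0=s['eef_pos'] if frm is None else np.array(frm)
    sh=Q.inv().apply(np.array(p)-p0)/.2
    t=np.zeros(3)
    if yaw is not None:
        y=np.radians(yaw); T=R.from_matrix(np.array([[np.cos(y),np.sin(y),0],[np.sin(y),-np.cos(y),0],[0,0,-1]]).T)
        t=(Q.inv()*T).as_rotvec()/(2*np.pi)
    return np.round(np.r_[t,sh],4).tolist()
E
python3 - <<'E'
from h import *
c=cam('top');s=cam('side')
for a,b in (((204,182),(185,297)),((254,247),(294,279))):
    o1,d1=ray(c,*a);o2,d2=ray(s,*b)
    t=np.linalg.lstsq(np.c_[d1,-d2],o2-o1,rcond=None)[0];print(o1+d1*t[0],o2+d2*t[1])
print(rel([.33,-.53,.28],50)); print(rel([.3,-.5,.28],90))
E
```

```text
[0.64455482 0.26818626 0.15375245] [0.64215588 0.26701516 0.15280448]
[0.50807281 0.16046904 0.15300948] [0.50373775 0.1591397  0.15222289]
[-0.0001, -0.0, -0.0909, 0.7876, -0.3537, -0.1748]
[-0.0001, -0.0001, -0.202, 0.6889, -0.5415, -0.1747]
```

>>> send_rows(moves="0 0 -0.202 0.69 -0.54 -0.175 0.2;0 0 -0.202 0.69 -0.54 -0.175 0.2;0 0 -0.202 0.69 -0.54 -0.175 0.2;0 0 -0.202 0.69 -0.54 -0.175 0.2;0 0 -0.202 0.69 -0.54 -0.175 0.2;0 0 -0.202 0.69 -0.54 -0.175 0.2;0 0 -0.202 0.69 -0.54 -0.175 0.2;0 0 -0.202 0.69 -0.54 -0.175 0.2")

```text
time: 1.35
eef_pos: [0.3003, -0.5003, 0.2804]
tcp_rot: [0.708, 0.707, -0.0, 0.0]
contact_force: [0.9, -0.3, 0.4]
opening: 0.6
finger_force: 0.0
```

>>> send_rows(moves="0 0 0 1 0.95 -0.1 0.2;0 0 0 1 0.95 -0.1 0.2;0 0 0 1 0.95 -0.1 0.2;0 0 0 1 0.95 -0.1 0.2;0 0 0 1 0.95 -0.1 0.2")

```text
time: 1.98
eef_pos: [0.4921, -0.2978, 0.3009]
tcp_rot: [0.707, 0.707, 0.0, 0.0]
contact_force: [-0.1, -0.0, -0.4]
opening: 0.597
finger_force: 0.0
```

>>> send_rows(moves="0 0 0 1 0.25 0 0.2;0 0 0 1 0.25 0 0.2;0 0 0 1 0.25 0 0.2;0 0 0 1 0.25 0 0.2")

```text
time: 2.48
eef_pos: [0.5406, -0.0973, 0.3006]
tcp_rot: [0.706, 0.708, 0.0, 0.0]
contact_force: [-0.3, -0.4, -0.2]
opening: 0.603
finger_force: 0.0
```

>>> send_rows(moves="0 0 0 1 0.04 0 0.2;0 0 0 1 0.04 0 0.2;0 0 0 1 0.04 0 0.2;0 0 0 1 0.04 0 0.2")

```text
time: 2.98
eef_pos: [0.5481, 0.1021, 0.3004]
tcp_rot: [0.706, 0.708, 0.0, 0.0]
contact_force: [-0.4, -0.5, -0.2]
opening: 0.598
finger_force: 0.0
```

>>> send_rows(moves="0 0 0 0.5 0 0 0.2;0 0 0 0.5 0 0 0.2;0 0 0 0.5 0 0 0.2;0 0 0 0.5 0 0 0.2")

```text
time: 3.48
eef_pos: [0.5486, 0.1982, 0.3001]
tcp_rot: [0.708, 0.707, -0.0, 0.0]
contact_force: [0.5, -1.1, 0.1]
opening: 0.601
finger_force: 0.0
```

```bash
python3 - <<'E'
from h import *
w=cam('wrist','w1'); print(ctrl.get_state()['eef_pos'], np.round(w['extrinsics'],3).tolist())
print(proj(w,[.548,.25,.133],True),proj(w,[.548,.25,.045],True))
E
```

```text
[0.54858371 0.19800448 0.3001745 ] [[1.0, 0.002, 0.001, 0.548], [-0.002, 0.953, 0.303, 0.276], [-0.001, -0.303, 0.953, 0.43], [0.0, 0.0, 0.0, 1.0]]
[316.10892226 161.32920479] [316.13952206 153.88211091]
```

View pics/w1.png

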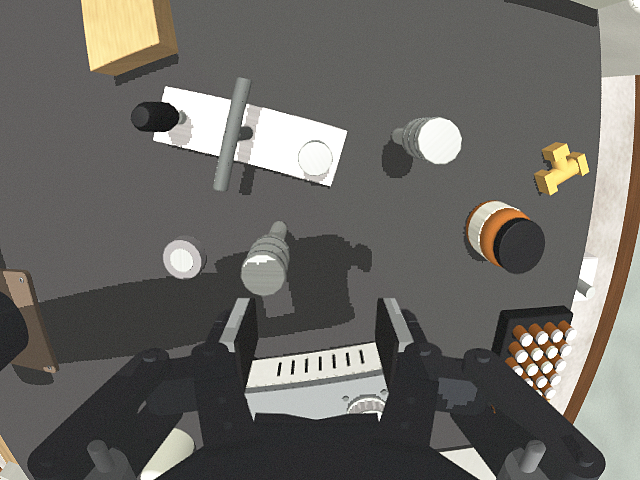

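The wrist view shows the pin's grip top centred at about (315,158), within a few pixels of the predicted (316,161). The T-bar and both decoys are clear of the fingers.

```bash
python3 - <<'E'
from h import *
w=cam('wrist'); g=cv2.cvtColor(w['image'],cv2.COLOR_RGB2GRAY)
ci=cv2.HoughCircles(cv2.medianBlur(g[125:195,280:350],3),cv2.HOUGH_GRADIENT,1,50,param1=80,param2=12,minRadius=12,maxRadius=22)
u,v,r=ci[0][0];u+=280;v+=125;print(u,v,r)
p=onz(w,u,v,.133,True);print(p);p[2]=.111
print(rel(p,90))
E
```

```text
315.5 160.5 20.3
[0.54756605 0.25049202 0.133     ]
[-0.0, 0.0001, -0.0004, 0.2631, -0.0056, 0.9462]
```

>>> send_rows(moves="0 0 0 0.265 -0.005 0.1 0.2;0 0 0 0.265 -0.005 0.3 0.2;0 0 0 0.265 -0.005 0.5 0.2;0 0 0 0.265 -0.005 0.7 0.2;0 0 0 0.265 -0.005 0.85 0.2;0 0 0 0.265 -0.005 0.945 0.2;0 0 0 0.265 -0.005 0.945 0.2;0 0 0 0.265 -0.005 0.945 0.2")

```text
time: 4.58
eef_pos: [0.5484, 0.2526, 0.1129]
tcp_rot: [0.707, 0.707, 0.001, 0.001]
contact_force: [-0.6, 0.1, 0.1]
opening: 0.604
finger_force: 0.0
```

>>> send_rows(moves="0 0 0 0 0 0 -1;0 0 0 0 0 0 -1;0 0 0 0 0 0 -1;0 0 0 0 0 0 -1;0 0 0 0 0 0 -1;0 0 0 0 0 0 -1", newtons=70)

```text
time: 5.32
eef_pos: [0.5481, 0.2531, 0.1133]
tcp_rot: [0.707, 0.707, 0.001, 0.001]
contact_force: [-0.8, 0.4, 6.0]
opening: 0.31
finger_force: 68.7
```

>>> send_rows(moves="0 0 0 0 0 -0.1 -1;0 0 0 0 0 -0.25 -1;0 0 0 0 0 -0.45 -1;0 0 0 0 0 -0.65 -1;0 0 0 0 0 -0.65 -1;0 0 0 0 0 -0.65 -1")

```text
time: 6.08
eef_pos: [0.5462, 0.2525, 0.2402]
tcp_rot: [0.707, 0.707, -0.001, -0.001]
contact_force: [0.4, -0.0, -2.5]
opening: 0.304
finger_force: 69.8
```

```bash
python3 - <<'E'
from h import *
w=cam('wrist','w2'); s=cam('side','s2'); print(ctrl.get_state()['eef_pos'])
cv2.imwrite('pics/b2.png',np.hstack([w['image'][200:480,150:490],s['image'][150:430,100:440]])[:,:,::-1])
e=ctrl.get_state()['eef_pos']
for z in(.062,.0,-.023):print(z,proj(w,e-[0,0,.018+z],True)-[150,200],proj(s,e-[0,0,.018+z])-[100-340,150])
E
```

```text
[0.54581144 0.25231887 0.23873892]
0.062 [166.81174     60.53797603] [481.21430355 160.37175403]
0.0 [166.70256479 108.22665403] [475.92549893 136.11102077]
-0.023 [166.63700653 135.03162677] [473.76005277 126.17771532]
```

View pics/b2.png

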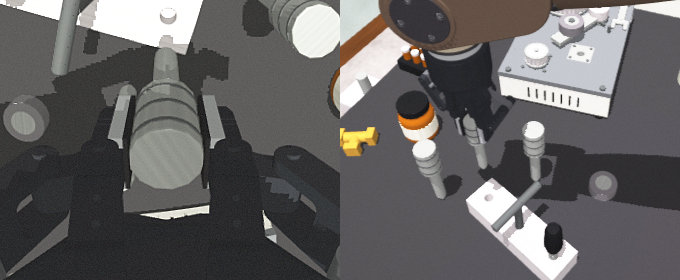

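>>> send_rows(moves="0 0 0 0 0 -0.2 -1;0 0 0 0 0 -0.35 -1;0 0 0 -0.2 0 -0.35 -1;0 0 0 -0.45 0.05 -0.35 -1;0 0 0 -0.7 0.1 -0.35 -1;0 0 0 -1 0.2 -0.35 -1;0 0 0 -1 0.2 -0.35 -1")

```text
time: 7.05
eef_pos: [0.5873, 0.0489, 0.3088]
tcp_rot: [0.709, 0.705, -0.002, -0.001]
contact_force: [-0.9, 1.4, -2.7]
opening: 0.302
finger_force: 69.8
```

>>> send_rows(moves="0 0 0 -0.25 0 0 -1;0 0 0 -0.5 0 0 -1;0 0 0 -0.75 0 0 -1;0 0 0 -1 0 0 -1;0 0 0 -1 0 0 -1;0 0 0 -1 0 0 -1")

```text
time: 7.8
eef_pos: [0.5869, -0.1462, 0.3099]
tcp_rot: [0.707, 0.707, -0.0, -0.002]
contact_force: [0.1, 0.2, -1.7]
opening: 0.301
finger_force: 69.8
```

```bash
python3 - <<'E'
from h import *
w=cam('wrist','w3'); e=ctrl.get_state()['eef_pos'];print(e)
c,s_=np.cos(np.radians(9.6)),np.sin(np.radians(9.6))
for p in((-.034,.068,.08),(.05,.12,.11),(-.045,-.058,.122),(.025,.063,.1),(0,.02,.124),(.12,.17,.08),(-.12,.17,.08)):
    x,y,z=p; print(p,np.round(proj(w,(.582+c*x-s_*y,-.18+s_*x+c*y,z),True)))
print('tip',proj(w,e-[0,0,.098],True))
E
```

```text
[ 0.58704844 -0.14581288  0.31023823]
(-0.034, 0.068, 0.08) [266. 181.]
(0.05, 0.12, 0.11) [345. 113.]
(-0.045, -0.058, 0.122) [277. 318.]
(0.025, 0.063, 0.1) [327. 179.]
(0, 0.02, 0.124) [308. 235.]
(0.12, 0.17, 0.08) [406.  56.]
(-0.12, 0.17, 0.08) [166. 100.]
tip [317.68468332 251.33947134]
```

View pics/w3.png

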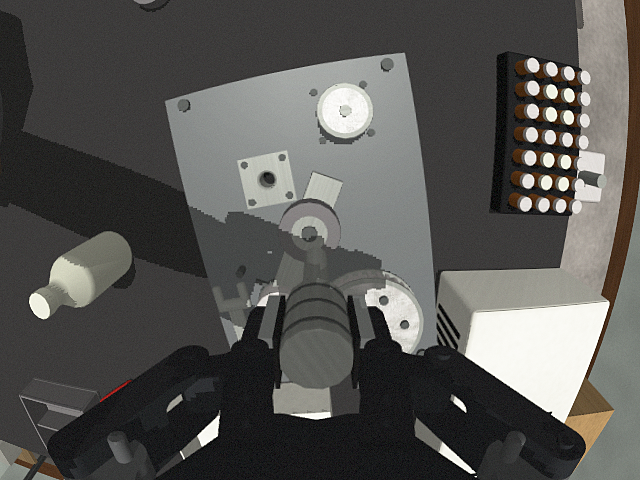

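The drive model's projections agree with the picture to about 2 px. The hole appears at (267,179), the nose end at (327,180), and the pin's tip near (316,248). I'll refine the hole and tip by mask.

```bash
python3 - <<'E'
from h import *
w=cam('wrist'); im=w['image'];g=cv2.cvtColor(im,cv2.COLOR_RGB2GRAY); e=ctrl.get_state()['eef_pos'];print(e)
sub=g[165:195,254:282]; m=(sub<95).astype('u1'); n,l,st,ce=cv2.connectedComponentsWithStats(m)
for i in range(1,n):
    if st[i,4]>20: print(st[i],ce[i]+[254,165],onz(w,*(ce[i]+[254,165]),.08,True))
t=cam('top');print(t['image'].shape)
sub=cv2.cvtColor(t['image'],cv2.COLOR_RGB2GRAY)[225:253,370:397];print(sub.min(),np.median(sub))
a=cv2.resize(im[225:285,280:350],None,fx=5.5,fy=5.5,interpolation=0)
b=cv2.resize(im[145:205,240:310],None,fx=5.5,fy=5.5,interpolation=0)
cv2.imwrite('pics/c3.png',np.hstack([a,b])[:,:,::-1])
E
```

```text
[ 0.58715673 -0.14566729  0.31058092]
[  6   6  15  16 163] [266.52147239 178.60122699] [ 0.53745409 -0.11561992  0.08      ]
(480, 640, 3)
43 77.0
```

View pics/c3.png

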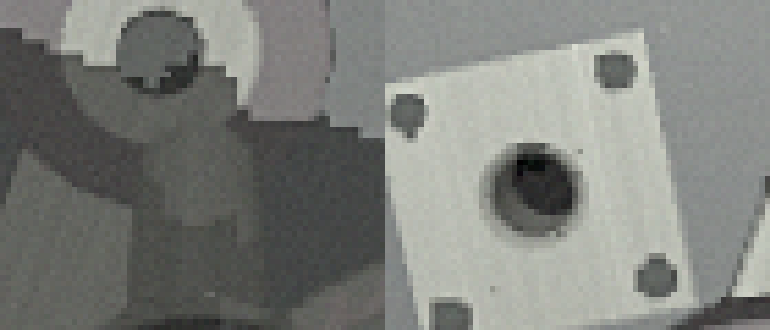

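>>> send_rows(moves="0 0 0 0.06 0.17 0 -1;0 0 0 0.06 0.17 0.1 -1;0 0 0 0.06 0.17 0.2 -1;0 0 0 0.06 0.17 0.3 -1;0 0 0 0.06 0.17 0.3 -1", newtons=100)

```text
time: 8.57
eef_pos: [0.6194, -0.1348, 0.2477]
tcp_rot: [0.707, 0.707, -0.001, -0.003]
contact_force: [-0.3, -0.3, -1.9]
opening: 0.302
finger_force: 98.5
```

```bash
python3 - <<'E'
from h import *
w=cam('wrist','w4'); s=cam('side'); e=ctrl.get_state()['eef_pos'];print(e, rel([.621,-.1336,.182],90))
cv2.imwrite('pics/b4.png',np.hstack([cv2.resize(w['image'][140:340,220:420],(390,390)),cv2.resize(s['image'][130:260,260:390],(390,390),interpolation=2)])[:,:,::-1])
print(proj(w,e-[0,0,.098],True),proj(s,e-[0,0,.098]))
E
```

```text
[ 0.62099837 -0.13545363  0.25114525] [-0.0001, -0.0, -0.0, 0.0092, 0.0001, 0.3457]
[320.55307401 254.53333626] [309.5057927  160.33476119]
```

View pics/b4.png

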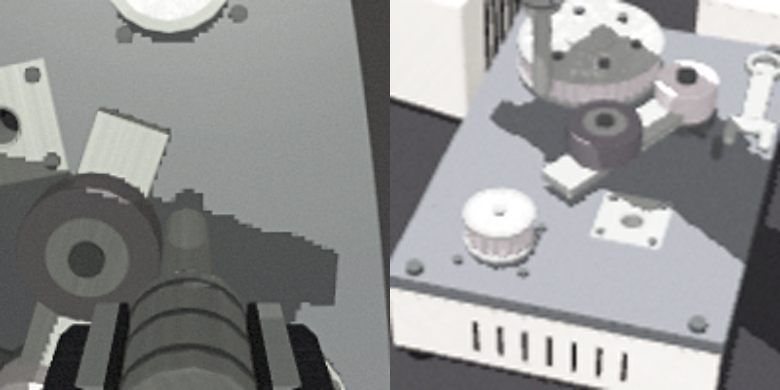

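The pin's tip hangs on the pulley side of the bar, near (316,249) in the wrist view, with free deck below it. I'll lower it now.

>>> send_rows(moves="0 0 0 0.01 0 0.12 -1;0 0 0 0.01 0 0.22 -1;0 0 0 0.01 0 0.3 -1;0 0 0 0.01 0 0.345 -1;0 0 0 0.01 0 0.345 -1;0 0 0 0.01 0 0.345 -1")

```text
time: 9.43
eef_pos: [0.6218, -0.1335, 0.1832]
tcp_rot: [0.707, 0.707, 0.0, 0.001]
contact_force: [0.4, -0.4, -1.7]
opening: 0.297
finger_force: 98.6
```

```bash
python3 - <<'E'
from h import *
st=ctrl.get_state();e=st['eef_pos'];print(e,st['contact_force'])
c,s=np.cos(np.radians(9.6)),np.sin(np.radians(9.6))
for j,r,o in((0,.128,.027),(.1,.128,.022),(.2,.128,.022),(.3,.127,.022),(.4,.126,.022),(.5,.125,.022),(.56,.125,.022),(.61,.125,.022),(.63,.125,.022)):
    a=1.047+j; x=-.045+r*np.cos(a)+o*np.sin(a); y=-.058+r*np.sin(a)-o*np.cos(a)
    print(j,np.round([.583+c*x-s*y,-.1785+s*x+c*y],4),rel([.583+c*x-s*y,-.1785+s*x+c*y,.182])[3:])
E
```

```text
[ 0.62179019 -0.1334522   0.18322315] [ 0.3875517  -0.36491651 -1.70692107]
0 [ 0.6182 -0.1326] [0.004, -0.0177, 0.0061]
0.1 [ 0.602  -0.1249] [0.0426, -0.0988, 0.0059]
0.2 [ 0.59   -0.1202] [0.0664, -0.1592, 0.0058]
0.3 [ 0.5774 -0.1176] [0.0792, -0.2219, 0.0057]
0.4 [ 0.5648 -0.1164] [0.0856, -0.2851, 0.0057]
0.5 [ 0.5522 -0.1163] [0.0857, -0.3481, 0.0056]
0.56 [ 0.5446 -0.1163] [0.0857, -0.3862, 0.0055]
0.61 [ 0.5382 -0.1167] [0.084, -0.4178, 0.0055]
0.63 [ 0.5357 -0.1169] [0.0829, -0.4305, 0.0054]
```

>>> send_rows(moves="0 0 0 0.004 -0.02 0 -1;0 0 0 0.02 -0.06 0 -1;0 0 0 0.043 -0.1 0 -1;0 0 0 0.055 -0.13 0 -1;0 0 0 0.066 -0.16 0 -1;0 0 0 0.073 -0.19 0 -1;0 0 0 0.079 -0.222 0 -1;0 0 0 0.083 -0.254 0 -1;0 0 0 0.085 -0.285 0 -1;0 0 0 0.085 -0.285 0 -1")

```text
time: 10.68
eef_pos: [0.564, -0.116, 0.1825]
tcp_rot: [0.707, 0.707, 0.0, -0.0]
contact_force: [4.5, -1.5, 0.2]
opening: 0.299
finger_force: 98.9
```

>>> send_rows(moves="0 0 0 0 -0.03 0 -1;0 0 0 0 -0.06 0 -1;0 0 0 0 -0.09 0 -1;0 0 0 -0.001 -0.12 0 -1;0 0 0 -0.002 -0.132 0 -1;0 0 0 -0.002 -0.132 0 -1;0 0 0 -0.002 -0.132 0 -1")

```text
time: 11.55
eef_pos: [0.5381, -0.1167, 0.1824]
tcp_rot: [0.707, 0.707, 0.001, 0.001]
contact_force: [5.1, -1.0, -0.3]
opening: 0.3
finger_force: 98.7
```

```bash
python3 - <<'E'
from h import *
w=cam('wrist','w5'); s=cam('side'); st=ctrl.get_state();e=st['eef_pos'];print(e,st['contact_force'])
cv2.imwrite('pics/b5.png',np.hstack([cv2.resize(w['image'][180:310,250:380],(390,390),interpolation=2),cv2.resize(s['image'][160:240,290:370],(390,390),interpolation=2)])[:,:,::-1])
h=[.538,-.117,.08]
print('tip',(proj(w,e-[0,0,.098],True)-[250,180])*3,(proj(s,e-[0,0,.098])-[290,160])*4.875+[390,0])
print('hole',(proj(w,h,True)-[250,180])*3,(proj(s,h)-[290,160])*4.875+[390,0])
E
```

```text
[ 0.53816733 -0.11670292  0.18240519] [ 6.67810447 -1.0324986  -1.19986942]
tip [200.75810312 214.49500068] [634.82496732 201.12650549]
hole [199.9268994  209.28271538] [634.98319805 208.1849327 ]
```

View pics/b5.png

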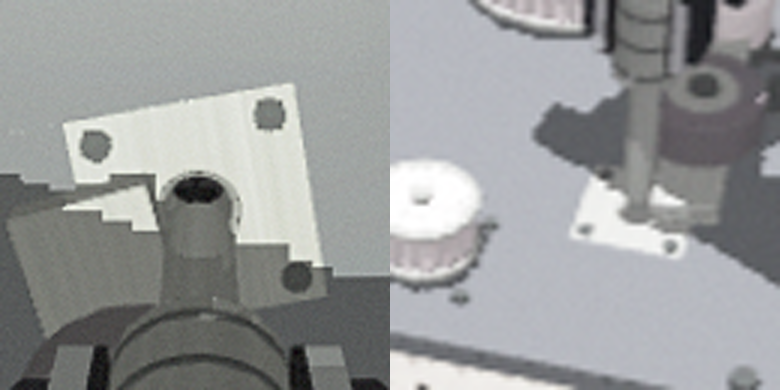

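The tip sits over the hole: the rim is centred near (201,208) in the left crop and the tip is within about 1 mm of it. The arm leans on the shank. I'll lower the pin, watching the force.

>>> send_rows(moves="0 0 0 0.003 0 0 -1;0 0 0 0.003 0 0.015 -1;0 0 0 0.003 0 0.03 -1;0 0 0 0.003 0 0.045 -1;0 0 0 0.003 0 0.06 -1;0 0 0 0.003 0 0.06 -1")

```text
time: 12.4
eef_pos: [0.5381, -0.1154, 0.1705]
tcp_rot: [0.707, 0.707, 0.001, -0.0]
contact_force: [5.2, 1.5, 0.6]
opening: 0.298
finger_force: 99.1
```

>>> send_rows(moves="0 0 0 0 0 0.012 -1;0 0 0 0 0 0.024 -1;0 0 0 0 0 0.036 -1;0 0 0 0 0 0.048 -1;0 0 0 0 0 0.048 -1")

```text
time: 13.02
eef_pos: [0.5378, -0.1158, 0.1603]
tcp_rot: [0.707, 0.707, 0.0, -0.0]
contact_force: [5.6, 0.9, 0.6]
opening: 0.299
finger_force: 99.1
```

>>> send_rows(moves="0 0 0 0 0 0.012 -1;0 0 0 0 0 0.024 -1;0 0 0 0 0 0.036 -1;0 0 0 0 0 0.046 -1;0 0 0 0 0 0.054 -1;0 0 0 0 0 0.06 -1;0 0 0 0 0 0.06 -1")

```text
time: 13.9
eef_pos: [0.5379, -0.1158, 0.1485]
tcp_rot: [0.707, 0.707, 0.0, -0.0]
contact_force: [5.6, 1.4, 1.2]
opening: 0.3
finger_force: 99.0
```

Next I'll creep down until the pin bottoms out.

>>> send_rows(moves="0 0 0 0 0 0.003 -1;0 0 0 0 0 0.006 -1;0 0 0 0 0 0.009 -1;0 0 0 0 0 0.009 -1")

```text
time: 14.4
eef_pos: [0.5381, -0.1159, 0.1483]
tcp_rot: [0.707, 0.707, 0.0, -0.0]
contact_force: [2.4, 2.5, 8.1]
opening: 0.295
finger_force: 99.9
```

It's bottomed: the force rose to 8 N and z stalled at 0.148, the expected home height. I'll release and retreat.

>>> send_rows(moves="0 0 0 0 0 0.003 -0.2;0 0 0 0 0 0.003 0;0 0 0 0 0 0.003 0.2;0 0 0 0 0 0 0.3;0 0 0 0 0 0 0.3;0 0 0 0 0 -0.1 0.3;0 0 0 0 0 -0.3 0.3;0 0 0 0 0 -0.55 0.3;0 0 0 0 0 -0.8 0.3;0 0 0 0 0 -0.8 0.3;0 0 0 0 0 -0.8 0.3")

```text
time: 15.78
eef_pos: [0.5375, -0.116, 0.3064]
tcp_rot: [0.707, 0.707, -0.0, -0.0]
contact_force: [-0.3, 0.0, -0.2]
opening: 0.646
finger_force: 0.0
```

```bash
python3 - <<'E'
from h import *
w=cam('wrist'); s=cam('side')
e=ctrl.get_state()['eef_pos'];print(e)
cv2.imwrite('pics/b6.png',np.hstack([w['image'][60:360,190:490],cv2.resize(s['image'][110:260,260:410],(300,300),interpolation=2)])[:,:,::-1])
g=lambda z:(proj(s,[.538,-.117,z])-[260,110])*2+[300,0]
print('side: grip bottom',g(.123),'top',g(.168),'wrist top',proj(w,[.538,-.117,.168],True)-[190,60])
E
```

```text
[ 0.53701028 -0.11578437  0.30475953]
side: grip bottom [462.39170545 155.04117193] top [464.51068733 120.91769268] wrist top [127.75679197 175.42049913]
```

View pics/b6.png

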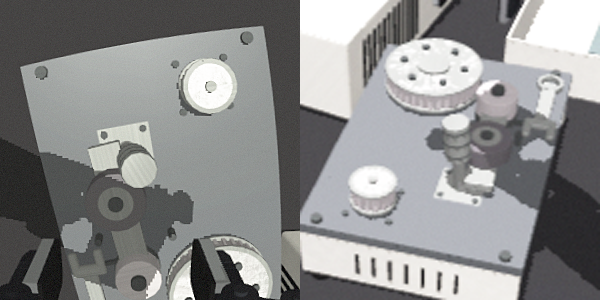

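```bash
python3 - <<'E'
from h import *
w=cam('wrist'); s=cam('side')
o1,d1=ray(w,139+190,168+60,True);o2,d2=ray(s,260+156/2,110+122/2)
t=np.linalg.lstsq(np.c_[d1,-d2],o2-o1,rcond=None)[0];print(o1+d1*t[0],o2+d2*t[1])
E
```

```text
[ 0.54543005 -0.11016979  0.16882977] [ 0.54459346 -0.11057723  0.16891327]
```

The pin's top is at z = 0.169 m, against 0.168 m expected when fully home. It leans only by the hole's clearance, and the arm is held back with the robot clear.

```bash
python3 -c "
from plant import ctrl
print(ctrl.sign_off())"
```

```text
the job is handed in; nothing more can be done
None
```

The tensioner arm is swung back and leaning on the locking pin, which is fully home in the deck hole; the robot is clear, no other tools were moved, and the job is handed in (about 16 s of the 45 s used).

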